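# Lock a panel air filter in the bench clamp

### The job

Take the thin, taller panel filter out of the rack and stand it upright on the clamp's base plate, centred between the two open jaw pads with its faces to the pads and clear of the arms. Then squeeze the clamp's two handles together until the resistance peaks and gives and the clamp locks shut on the filter, and let go. Leave the other filter and everything else on the bench where they are.

Things in the scene. Friction and masses are not known exactly. Their poses are not given: they have to be found in the camera images.
- filter: The filter to clamp: a rigid flat panel with black plastic frame and pale pleats, 90 wide (its x) x 25 thick (its y) x 120 tall (its z) mm, 0.11 to 0.23 kg. It starts standing on end in one of the rack's two slots. Origin: centre of its underside; z up. Pinch it across its thickness, from above, near its top edge.
- thick_filter: The other filter, not to be touched: 90 wide (x) x 40 thick (y) x 85 tall (z) mm, standing in the rack's other slot. Origin: centre of its underside.
- rack: Fixed dark steel rack, base 130 x 200 x 6 mm, with two slots side by side, centres at y = -47.5 and +47.5 mm; filters stand on its 6 mm base, between 4 mm plates that rise to 36 mm (48 mm clear between plates). Origin: centre of its underside.
- clamp: Fixed bench clamp: locking pliers lying level over a steel base plate (240 x 130 x 12 mm, from x = -90 to +150 mm). Origin: on the bench under the pivot of the crossing arms. Its x points from the pivot to the jaws (away from the robot), the handles run to -x as far as 155 mm from the pivot, z up. The highest part of the arms is 70 mm above the bench (76 mm at the pivot cap).
- nest (a point): Point on the top of the base plate (12 mm above the bench), midway between the jaw pads, 85 mm from the pivot: the middle of the filter's underside belongs here, its x along the clamp's x (either way round). Pads start about 44 mm apart (39 mm at their near end).
- grip_left (a point): Centre of the +y (left) handle's rubber grip, 108 mm from the pivot and 59 mm above the bench; the grip there is 12 mm thick and 22 mm tall (48 to 70 mm above the bench). Squeeze here.
- grip_right (a point): The same on the -y (right) handle. Over the outsides of both handles it is about 66 mm when open and 30 mm when locked.
- lever_left (a joint): Closing angle of the left handle, rad: 0 fully open, 0.17 fully closed and locked. The handles move independently, each with its own catch, so squeeze both together. Squeezed at the grip points the handles resist up to about 11 N each (at about 0.05), then less, and near 0.115 go over centre and snap shut by themselves; they stay locked when let go. Released before that they spring back.
- lever_right (a joint): The same for the right handle.
- pad_left: Sprung rubber jaw pad, 30 x 10 x 36 mm (34 to 70 mm above the bench), carried by the left handle's arm and so on the jaw at the clamp's -y side. It yields up to 8 mm; about 5 mm when locked on the filter, pressing with about 6 N. Origin: its centre.
- pad_right: The same pad on the jaw at the clamp's +y side.
- socket: Steel socket, 28 mm across, 40 mm tall, standing beside the clamp. Leave it.
- screwdriver: Screwdriver lying on the robot's side of the rack. Leave it.
- wrench: Wrench lying beyond the clamp's right side. Leave it.
- jar: White jar, 70 mm across, 80 mm tall, at the far side of the bench. Leave it.
Mind the look-alikes: they are no part of the job. Leave any yellow look-alike of the filter alone.

How it is judged (in metres and radians):
On the way, in this order (a step that is already met when the one before it is completed fails the run):
1. the filter stands on the base plate between the jaw pads while the clamp is still open (horizontal distance between filter and nest below 0.015 m and z of filter in the frame of nest below 0.005 m and angle between filter's own z axis and vertical below 0.1 rad and value of joint each of lever_left, lever_right below 0.1 rad), for 0.2 s.
2. the handles are squeezed past the peak and the clamp is locked (value of joint each of lever_left, lever_right above 0.155 rad), for 0.2 s.
At the end, for the whole second after the job is handed in: The clamp is locked (both handle angles above 0.155 rad) and both pads press on the filter (over 2 N each); the filter stands on the base plate (within 5 mm), upright within 0.1 rad, its underside's centre within 15 mm of the nest point and its width along the clamp's x within 0.15 rad, at rest (all of step 2 and horizontal distance between filter and nest below 0.015 m and z of filter in the frame of nest below 0.005 m and angle between filter's own z axis and vertical below 0.1 rad and angle between the x axis of filter and the x axis of clamp, either way round below 0.15 rad and contact force between each of pad_left, pad_right and filter above 2 N and linear speed of filter below 0.02 m/s); the robot touches nothing.
It fails at once if the other filter was disturbed (moved over 20 mm or tipped) (distance of thick_filter from where it was at the start of the episode above 0.02 m or angle between thick_filter's own z axis and vertical above 0.3 rad).
It fails at once if the socket, screwdriver, wrench or jar was displaced by over 30 mm, or the socket tipped (distance of any of socket, screwdriver, wrench, jar from where it was at the start of the episode above 0.03 m or angle between socket's own z axis and vertical above 0.5 rad).
It also fails if it takes over 58 s, if anything falls off the work surface, if the arm or the gripper's body presses on something with over 40 N, if the wrist force passes 120 N, or if a joint passes its speed limit or range.

### The arm

A 6-joint arm with a two-finger parallel gripper is mounted at the origin on the work surface. World frame = base frame: x ahead of the robot, y to its left, z up, the work surface at z = 0. Lengths are in m, angles in degrees, forces in N, time in s.
With the tool pointing down it reaches from about 0.3 to 0.875 m from the base axis. Payload 6.4 kg.
Tool frame: the origin (TCP) lies on the mounting face of the last link; the fingertips stand 166 mm ahead of it and the grasp point (between the pads) lies 147 mm ahead of it; z points along the fingers, y is the direction in which the jaws open and shut (so a half turn about z gives the same grasp; the last joint's range is limited). The gripper opens to 88 mm and grips with 3 to 60 N. Pads are 18 mm wide; open, the fingers measure 123 mm over their backs; the gripper's body (75 mm by 187 mm) begins 45 mm behind the grasp point.
Start: joints at [64.727, 10.359, 92.074, -0, 77.567, -11.82], TCP at [0.134, 0.559, 0.405] pointing down, gripper open.
Joint ranges: [-171.53, 171.53], [-51.25, 118.39], [17.06, 147.69], [-65.23, 245.23], [0, 150.52], [-178.68, 178.68]. Speed limits (degrees/s): [147.25, 147.25, 172.46, 180, 180, 180].

### API

Orientations are given as [roll, pitch, yaw] about the fixed x, y, z axes, in that order (R = Rz(yaw) Ry(pitch) Rx(roll)).
In Python, from plant import arm gives the robot as it stands.
- The arm moves only by the tool send_rows, never from a script. Its argument "series" is a list of rows, each a list of 7 numbers: the shift along the tool's x, y, z in m, then the turn, a rotation vector about the tool's x, y, z in degrees, then the gripper command: -1 is shut, 1 is fully open, values between are in proportion. In form: [[x, y, z, wx, wy, wz, gripper], ...]. A call has 1 to 8 rows; each row shifts and turns the commanded pose from where the row before left it, along the tool's axes as they then stand; what a row does not reach is not made up. A row lasts 1/12 s, in which the tool goes at most 41.7 mm and 7.16 degrees, less where a joint would pass 70% of its speed; a pose out of reach is approached as far as the arm can. A call with a gripper value outside its range is refused whole. The fingers move at their own pace and stop on an object; the grip force is fixed at half the most. Time passes only in rows, so rows that do not move let the fingers close. It gives the time, the measured TCP pose, the force and the opening at its end, in the units of the state.
- arm.observe(): the state, without advancing time (a new reading comes with each control period).
- arm.grab_frame(name): name is "scene" or "top" or "wrist"; returns a dict with "img" (420x560x3 uint8, blue, green, red), "intrinsics" (3x3 intrinsics, pixels), "k1" (the pictures are not rectified: a ray, as slopes to the right and down, at radius r is drawn at 1 + k1 r^2 times it, then the intrinsics apply), "R" (3x3) and "t" (3): a world point X has camera coordinates R X + t. Camera axes: x right, y down, z forward; pixel columns grow to the right and rows downward; lengths in m; the calibration is good to about 2 mm. A picture is of the moment at which its call begins. There is no depth.
- arm.job_done(): hands the job in, once; it reports no verdict.
The state is a dict: "clock": time; "joint_positions": joint angles; "joint_velocities": joint speeds; "joint_efforts": joint torques, N m; "eef_pos": TCP position; "eef_rot": TCP orientation; "force": force on the tool from outside, world axes, zero at the start; "wrist_torque": the same for the moment, N m; "width": finger opening in m.
Only numpy, scipy, OpenCV 4.12 (cv2) and the standard library are available. Lean on these libraries where they do the work, as an engineer would, in place of code of your own. Each camera call takes 0.05 s, during which the arm holds its last target. There are 200 camera calls.

## Working session

There is one attempt and no reset: what is moved stays moved. The work goes in short steps, Python scripts to look and compute and a tool call to move; the robot and the scene stay as the last step left them, time stands still between calls to the robot, and variables do not carry over. Pictures are saved under pics/ and viewed, about 8 in all and at most 12, crops included, and the job is handed in when it is done.

Besides the shell and the picture viewer there is one more tool, called after ">>>" as name(argument=value, ...) on one line, values as JSON. send_rows: Moves the arm, as the interface text tells. Its arguments: {"type":"object","properties":{"series":{"type":"array"}},"required":["series"]}

```bash
mkdir -p pics; cat > h.py <<'E'
import numpy as np, cv2
from plant import arm
def grab(name,fn=None):
    f=arm.grab_frame(name)
    if fn: cv2.imwrite('pics/'+fn,f['img'])
    np.savez('pics/'+name+'.npz',**{k:np.asarray(v) for k,v in f.items()})
    return f
def load(name): return dict(np.load('pics/'+name+'.npz'))
def ray(f,uv):
    K=np.array(f['intrinsics']);k1=float(f['k1']);R=np.array(f['R']);t=np.array(f['t'])
    uv=np.atleast_2d(np.array(uv,float))
    d=np.c_[(uv[:,0]-K[0,2])/K[0,0],(uv[:,1]-K[1,2])/K[1,1]];s=d.copy()
    for _ in range(20): s=d/(1+k1*(s**2).sum(1,keepdims=True))
    return -R.T@t, np.c_[s,np.ones(len(s))]@R
def onz(f,uv,z):
    c,d=ray(f,uv); return c+d*((z-c[2])/d[:,2])[:,None]
def proj(f,X):
    K=np.array(f['intrinsics']);k1=float(f['k1'])
    p=np.atleast_2d(X)@np.array(f['R']).T+np.array(f['t']);s=p[:,:2]/p[:,2:]
    s=s*(1+k1*(s**2).sum(1,keepdims=True)); return np.c_[s[:,0]*K[0,0]+K[0,2],s[:,1]*K[1,1]+K[1,2]]
E
python3 - <<'E'
from h import *
np.set_printoptions(precision=3,suppress=True)
print(arm.observe())
a=grab('scene');b=grab('top');
for f in (a,b): print(f['intrinsics'],f['k1'],-np.array(f['R']).T@f['t'])
cv2.imwrite('pics/t1.png',cv2.resize(b['img'],(800,600),interpolation=cv2.INTER_CUBIC));cv2.imwrite('pics/s1.png',cv2.resize(a['img'],(800,600),interpolation=cv2.INTER_CUBIC))
E
```

```text
{'clock': 0.0, 'joint_positions': array([ 64.727,  10.4  ,  92.133,   0.   ,  77.567, -11.821]), 'joint_velocities': array([ 0.069,  0.025, -0.008, -0.094,  0.108,  0.075]), 'joint_efforts': array([ -0.001, -43.387, -34.185,   0.07 ,   0.039,  -0.   ]), 'eef_pos': array([0.134, 0.559, 0.404]), 'eef_rot': array([-179.902,   -0.02 ,  166.548]), 'force': array([-0.148,  0.252, -0.834]), 'wrist_torque': array([-0.01 , -0.004,  0.028]), 'width': 0.08821508356648959}
[[385.419   0.    274.41 ]
 [  0.    385.419 206.076]
 [  0.      0.      1.   ]] -0.027826655820732356 [ 1.292 -0.467  0.701]
[[512.25    0.    281.628]
 [  0.    512.25  211.21 ]
 [  0.      0.      1.   ]] 0.048864052840755595 [ 0.422 -0.046  1.484]
```

View pics/t1.png

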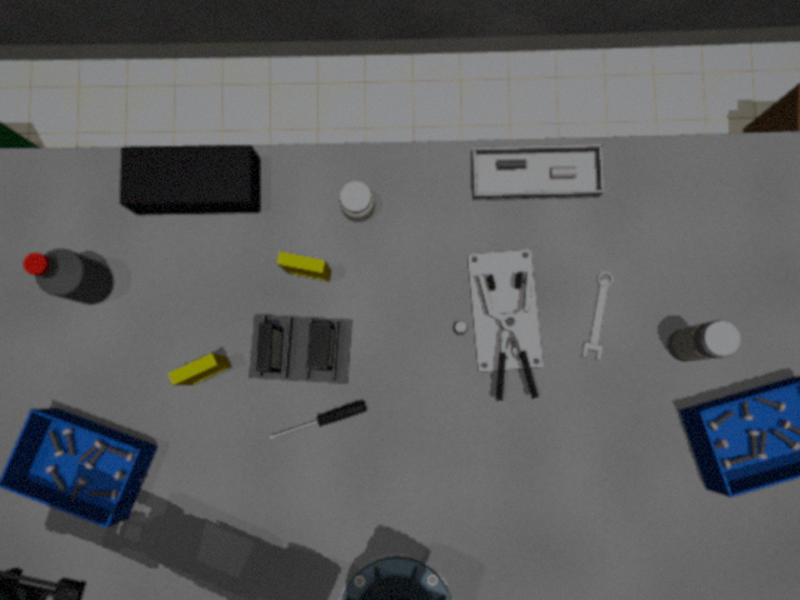

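View pics/s1.png

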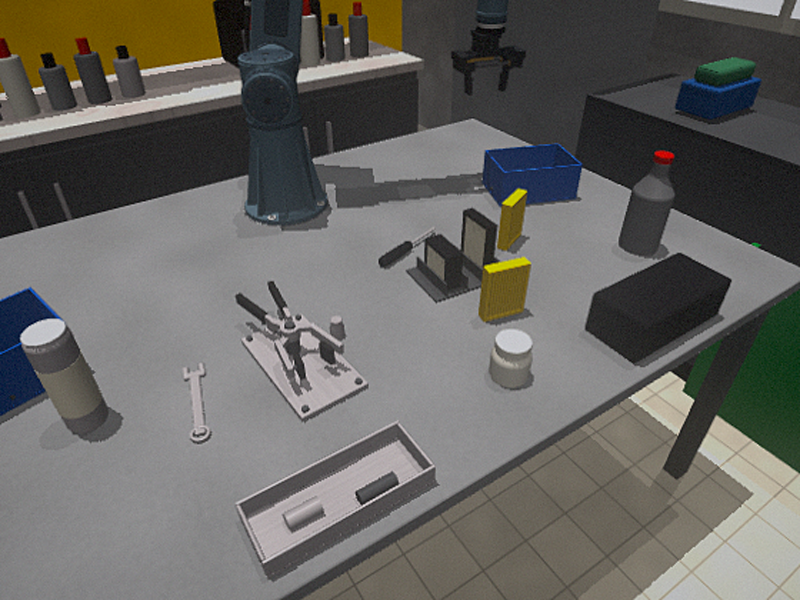

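The top view shows the rack at about (300,348), with the thin filter in its left slot at (268,345) and the thick one at (322,345). The clamp plate runs from (470,252) to (542,370), with its handles toward the robot. In the scene view the thin, taller filter is at (478,240), and the two yellow look-alikes stand nearby.

```bash
python3 - <<'E'
from h import *
np.set_printoptions(precision=4,suppress=True)
f=load('top');s=560/800
P=lambda l,z: onz(f,np.array(l)*s,z)
print('rack',P([(253,314),(352,318),(349,383),(248,379)],.006))
print('thin top',P([(259,318),(283,318),(282,372),(258,372)],.126))
print('thick top',P([(312,318),(338,318),(336,371),(309,371)],.091))
print('plate holes',P([(475,260),(525,254),(537,362),(481,366)],.012))
print('pivot',P([(510,322)],.076)); print('handle ends',P([(500,396),(534,394)],.059))
print('pads',P([(491,283),(519,279)],.07))
g=f['img'].astype(float).mean(2)
m=(g>150).astype('uint8');m[:int(240*s)]=0
m=cv2.morphologyEx(m,cv2.MORPH_CLOSE,np.ones((5,5)))
for c in cv2.findContours(m,0,2)[0]:
    if cv2.contourArea(c)>300:
        r=cv2.minAreaRect(c); print(r, onz(f,cv2.boxPoints(r),.012))
o=np.zeros((600,800,3),np.uint8)
o[:, :400]=cv2.resize(f['img'][205:280,165:255],(400,600))[:, :400] if 0 else 0
cv2.imwrite('pics/c1.png',cv2.resize(f['img'][165:290,165:390],(800,444),interpolation=cv2.INTER_CUBIC))
E
```

```text
rack [[0.589  0.2819 0.006 ]
 [0.5771 0.0804 0.006 ]
 [0.446  0.0874 0.006 ]
 [0.4576 0.2906 0.006 ]]
thin top [[0.5677 0.244  0.126 ]
 [0.5669 0.1991 0.126 ]
 [0.4665 0.2005 0.126 ]
 [0.4673 0.2449 0.126 ]]
thick top [[0.5696 0.1498 0.091 ]
 [0.5687 0.1    0.091 ]
 [0.4677 0.1042 0.091 ]
 [0.4686 0.1555 0.091 ]]
plate holes [[ 0.6907 -0.172   0.012 ]
 [ 0.7011 -0.2738  0.012 ]
 [ 0.4815 -0.2895  0.012 ]
 [ 0.4753 -0.1778  0.012 ]]
pivot [[ 0.5566 -0.2303  0.076 ]]
handle ends [[ 0.4156 -0.2083  0.059 ]
 [ 0.4185 -0.2735  0.059 ]]
pads [[ 0.6341 -0.1969  0.07  ]
 [ 0.6409 -0.2514  0.07  ]]
```

View pics/c1.png

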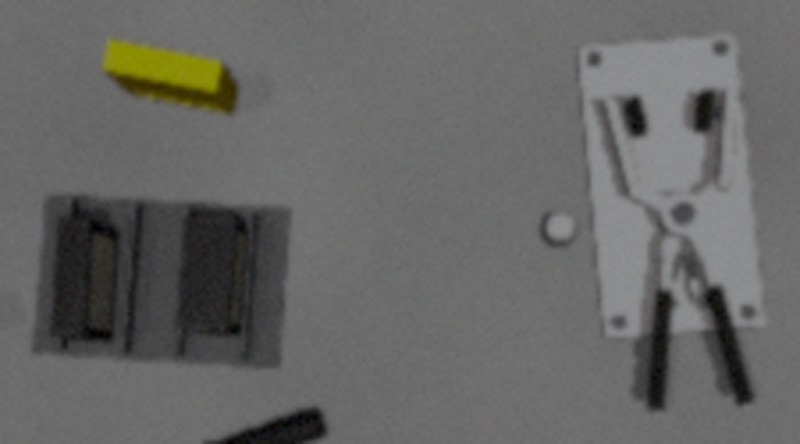

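The crop shows the thin filter's dark top strip at x 55–85, y 215–335. The plate corners are at (580,47), (733,37), (764,322) and (606,334), and the pivot cap is at (683,212).

```bash
python3 - <<'E'
from h import *
np.set_printoptions(precision=4,suppress=True)
f=load('top')
P=lambda l,z: onz(f,np.array(l)*225/800+165,z)
pl=P([(580,47),(733,37),(764,322),(606,334)],.012); print('plate',pl)
x=((pl[0]+pl[1])-(pl[2]+pl[3]))/2; yaw=np.arctan2(x[1],x[0]); print('len',np.hypot(*x[:2]),'yaw',np.degrees(yaw))
e=pl[0]-pl[1];e2=pl[3]-pl[2]; print('yaw2',np.degrees(np.arctan2(-e[0],e[1])),np.degrees(np.arctan2(-e2[0],e2[1])),np.hypot(*e[:2]))
c=pl.mean(0); u=np.array([np.cos(yaw),np.sin(yaw),0]); print('pivot from plate',c-.03*u,'nest',c+.055*u)
print('pivot cap',P([(683,212)],.076))
print('pad tops L/R',P([(638,117),(706,112)],.07),'grips',P([(662,293),(656,405),(716,290),(744,400)],.07))
r=P([(47,196),(292,208),(279,367),(34,352)],.006);print('rack',r,r.mean(0))
v=((r[0]+r[1])-(r[2]+r[3]));print('rack yaw',np.degrees(np.arctan2(v[1],v[0])))
t=P([(62,216),(92,219),(83,340),(53,335)],.126);print('thin',t,t.mean(0))
print('socket',P([(560,225)],.04))
E
```

```text
plate [[ 0.7022 -0.1596  0.012 ]
 [ 0.7079 -0.2846  0.012 ]
 [ 0.4752 -0.3005  0.012 ]
 [ 0.4676 -0.174   0.012 ]]
len 0.23412026923419535 yaw 3.70101635094091
yaw2 2.633862926380864 3.4479172171162995 0.12515756529995703
pivot from plate [ 0.5583 -0.2316  0.012 ] nest [ 0.6431 -0.2261  0.012 ]
pivot cap [[ 0.5587 -0.2306  0.076 ]]
pad tops L/R [[ 0.6346 -0.1989  0.07  ]
 [ 0.6375 -0.252   0.07  ]] grips [[ 0.4967 -0.213   0.07  ]
 [ 0.4111 -0.2055  0.07  ]
 [ 0.4983 -0.2547  0.07  ]
 [ 0.4139 -0.2728  0.07  ]]
rack [[0.588  0.2786 0.006 ]
 [0.5744 0.0783 0.006 ]
 [0.4457 0.0897 0.006 ]
 [0.4613 0.2878 0.006 ]] [0.5173 0.1836 0.006 ]
rack yaw -4.625778684346359
thin [[0.5592 0.2409 0.126 ]
 [0.5566 0.2184 0.126 ]
 [0.4663 0.2244 0.126 ]
 [0.4704 0.2468 0.126 ]] [0.5131 0.2326 0.126 ]
socket [[ 0.5535 -0.1377  0.04  ]]
```

>>> send_rows(series=[[0,0,0,0,0,-4.75,1],[0,0,0,0,0,-4.75,1],[-0.0235,-0.0175,0.003,0,0,0,1],[-0.0235,-0.0175,0.003,0,0,0,1],[-0.0235,-0.0175,0.003,0,0,0,1],[-0.0235,-0.0175,0.003,0,0,0,1],[-0.0235,-0.0175,0.003,0,0,0,1],[-0.0235,-0.0175,0.003,0,0,0,1]])

```text
clock: 0.77
eef_pos: [0.2679, 0.4437, 0.3862]
eef_rot: [-180.0, -0.0, 176.1]
force: [0.1, -0.2, 0.7]
width: 0.0885
```

>>> send_rows(series=[[-0.0235,-0.0175,0,0,0,0,1],[-0.0235,-0.0175,0,0,0,0,1],[-0.0235,-0.0175,0,0,0,0,1],[-0.0235,-0.0175,0,0,0,0,1],[-0.0235,-0.0175,0,0,0,0,1],[-0.0235,-0.0175,0,0,0,0,1],[-0.0235,-0.0175,0,0,0,0,1],[-0.0235,-0.0175,0,0,0,0,1]])

```text
clock: 1.43
eef_pos: [0.4459, 0.2909, 0.3864]
eef_rot: [-180.0, -0.0, 176.0]
force: [0.3, 1.0, 0.8]
width: 0.0882
```

>>> send_rows(series=[[-0.0235,-0.0175,0,0,0,0,1],[-0.0235,-0.0175,0,0,0,0,1],[-0.0235,-0.0175,0,0,0,0,1],[0,0,0,0,0,0,1],[0,0,0,0,0,0,1]])

```text
clock: 1.85
eef_pos: [0.5125, 0.2338, 0.3861]
eef_rot: [-180.0, -0.1, 175.9]
force: [-1.0, 0.6, -0.1]
width: 0.0881
```

```bash
python3 - <<'E'
from h import *
np.set_printoptions(precision=4,suppress=True)
o=arm.observe();print(o['clock'],o['eef_pos'],o['eef_rot'],o['force'])
f=grab('wrist');print(-np.array(f['R']).T@f['t'],f['R'],f['intrinsics'][0][0])
cv2.imwrite('pics/w1.png',cv2.resize(f['img'],(800,600),interpolation=cv2.INTER_CUBIC))
E
```

```text
1.85 [0.5125 0.2338 0.3861] [-179.9864   -0.0697  175.8883] [-0.991   0.6424 -0.1438]
[0.4318 0.2394 0.3669] [[ 0.0719  0.9974 -0.0002]
 [ 0.9482 -0.0683  0.3102]
 [ 0.3094 -0.0225 -0.9507]] 326.5688303713162
```

View pics/w1.png

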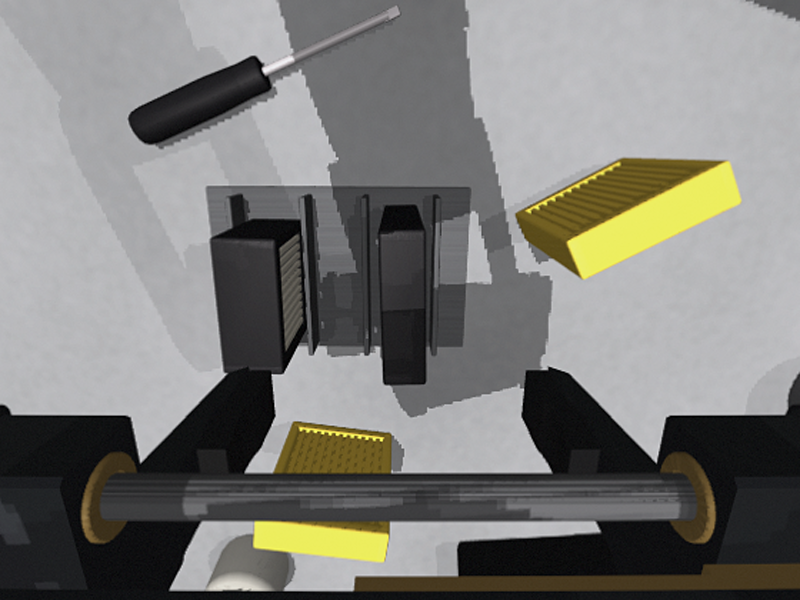

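The wrist view shows the top of the thin filter with corners at (380,234), (425,234), (426,384) and (383,384), centred between the fingers.

```bash
python3 - <<'E'
from h import *
np.set_printoptions(precision=4,suppress=True)
f=load('wrist')
t=onz(f,np.array([(380,234),(425,234),(426,384),(383,384)])*.7,.126);print(t,t.mean(0))
v=t[2]+t[3]-t[0]-t[1];print(np.degrees(np.arctan2(v[1],v[0])))
E
```

```text
[[0.4717 0.2272 0.126 ]
 [0.4733 0.2504 0.126 ]
 [0.5599 0.2464 0.126 ]
 [0.5581 0.2217 0.126 ]] [0.5158 0.2364 0.126 ]
-3.18355211049274
```

>>> send_rows(series=[[-0.003,0.0025,0.02,0,0,0,0.6],[0,0,0.025,0,0,0,0.6],[0,0,0.025,0,0,0,0.6],[0,0,0.025,0,0,0,0.6],[0,0,0.02,0,0,0,0.6],[0,0,0.014,0,0,0,0.6],[0,0,0,0,0,0,0.2],[0,0,0,0,0,0,-0.3]])

```text
clock: 2.57
eef_pos: [0.5138, 0.238, 0.2572]
eef_rot: [-180.0, -0.1, 176.1]
force: [0.4, 0.1, 1.3]
width: 0.059
```

>>> send_rows(series=[[0,0,0,0,0,0,-1],[0,0,0,0,0,0,-1],[0,0,0,0,0,0,-1],[0,0,0,0,0,0,-1],[0,0,0,0,0,0,-1],[0,0,0,0,0,0,-1]])

```text
clock: 3.07
eef_pos: [0.5152, 0.2372, 0.2584]
eef_rot: [180.0, 0.1, 176.0]
force: [-0.3, 0.1, 3.0]
width: 0.0245
```

>>> send_rows(series=[[0,0,-0.005,0,0,0,-1],[0,0,-0.015,0,0,0,-1],[0,0,-0.025,0,0,0,-1],[0,0,-0.03,0,0,0,-1],[0,0,-0.03,0,0,0,-1],[0,0,-0.025,0,0,0,-1],[0,0,-0.015,0,0,0,-1],[0,0,-0.005,0,0,0,-1]])

```text
clock: 3.73
eef_pos: [0.5155, 0.2373, 0.4113]
eef_rot: [179.9, 0.3, 176.0]
force: [0.8, -0.3, -1.0]
width: 0.0248
```

```bash
python3 - <<'E'
from h import *
o=arm.observe();print(o['eef_pos'],o['eef_rot'],o['width'])
y=np.radians(183.4);d=np.array([.643,-.226])-o['eef_pos'][:2]
print('tool xy after turn',d@[np.cos(y),np.sin(y)],d@[np.sin(y),-np.cos(y)])
E
```

```text
[0.51550432 0.23730496 0.41130215] [179.9115308    0.28772727 176.04392105] 0.024832661301764973
tool xy after turn -0.0997943266504098 -0.47005077172483806
```

>>> send_rows(series=[[0,0,0,0,0,-3.7,-1],[0,0,0,0,0,-3.7,-1],[-0.0025,-0.0115,0,0,0,0,-1],[-0.005,-0.0235,0,0,0,0,-1],[-0.005,-0.0235,0,0,0,0,-1],[-0.005,-0.0235,0,0,0,0,-1],[-0.005,-0.0235,0,0,0,0,-1],[-0.005,-0.0235,0,0,0,0,-1]])

```text
clock: 4.4
eef_pos: [0.5501, 0.1082, 0.4066]
eef_rot: [-180.0, -0.1, -176.7]
force: [0.5, 0.4, -0.7]
width: 0.0247
```

>>> send_rows(series=[[-0.005,-0.0235,0,0,0,0,-1],[-0.005,-0.0235,0,0,0,0,-1],[-0.005,-0.0235,0,0,0,0,-1],[-0.005,-0.0235,0,0,0,0,-1],[-0.005,-0.0235,0,0,0,0,-1],[-0.005,-0.0235,0,0,0,0,-1],[-0.005,-0.0235,0,0,0,0,-1],[-0.005,-0.0235,0,0,0,0,-1]])

```text
clock: 5.07
eef_pos: [0.6011, -0.0772, 0.4065]
eef_rot: [180.0, -0.1, -176.7]
force: [-0.2, -0.5, -0.8]
width: 0.0249
```

>>> send_rows(series=[[-0.005,-0.0235,0,0,0,0,-1],[-0.005,-0.0235,0,0,0,0,-1],[-0.005,-0.0235,0,0,0,0,-1],[-0.005,-0.0235,0,0,0,0,-1],[-0.005,-0.0235,0,0,0,0,-1],[-0.005,-0.0235,0,0,0,0,-1],[-0.0025,-0.0115,0,0,0,0,-1],[0,0,0,0,0,0,-1]])

```text
clock: 5.73
eef_pos: [0.6426, -0.2285, 0.4063]
eef_rot: [180.0, -0.1, -176.8]
force: [-0.8, 0.3, -1.3]
width: 0.0247
```

```bash
python3 - <<'E'
from h import *
np.set_printoptions(precision=4,suppress=True)
o=arm.observe();print(o['clock'],o['eef_pos'],o['eef_rot'],o['force'])
f=grab('wrist');print(-np.array(f['R']).T@f['t'])
cv2.imwrite('pics/w2.png',cv2.resize(f['img'],(800,600),interpolation=cv2.INTER_CUBIC))
E
```

```text
5.7333 [ 0.6426 -0.2285  0.4063] [ 179.9898   -0.092  -176.8089] [-0.7727  0.2703 -1.3167]
[ 0.5618 -0.2332  0.3871]
```

View pics/w2.png

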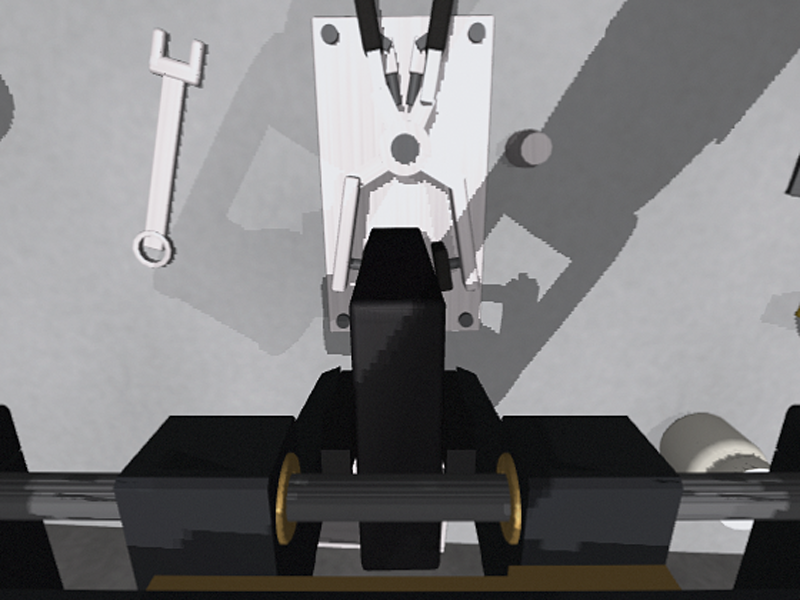

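The hover view shows the plate holes at (330,33), (477,31), (344,320) and (466,319), and the pivot cap at (405,149). The filter's near top edge is (352,303)–(445,303) and its near bottom edge is (371,229)–(433,229).

```bash
python3 - <<'E'
from h import *
np.set_printoptions(precision=4,suppress=True)
f=load('wrist');s=.7
P=lambda l,z: onz(f,np.array(l)*s,z)
h=P([(330,33),(477,31),(466,319),(344,320)],.012);print('holes',h,h.mean(0))
v=h[2]+h[3]-h[0]-h[1];yaw=np.arctan2(v[1],v[0]);u=np.array([np.cos(yaw),np.sin(yaw),0]);n=np.array([-u[1],u[0],0]);print('yaw',np.degrees(yaw),'len',np.hypot(*v[:2])/2)
pe=P([(313,17),(494,14)],.012);print('near edge mid',pe.mean(0),'pivot from edge',pe.mean(0)+.09*u,'from holes',h.mean(0)-.03*u)
p=P([(405,149)],.076)[0];print('pivot',p,'nest(pivot)',p+.085*u,'nest(holes)',h.mean(0)+.055*u)
o=arm.observe();zb=o['eef_pos'][2]-.2515
b=P([(371,229),(433,229)],zb);t=P([(352,303),(445,303)],zb+.12)
for q in (b,t): print('filt near edge',q,'->centre',q.mean(0)+.045*u,np.hypot(*(q[0]-q[1])[:2]))
fl=P([(352,303),(358,568),(445,303),(441,568)],zb+.12)
print('filter yaw',[np.degrees(np.arctan2(*(fl[i+1]-fl[i])[[1,0]])) for i in (0,2)])
for nm,g in (('holes',h.mean(0)+.055*u),('pivot',p+.085*u)):
    y=np.radians(o['eef_rot'][2]);d=(g-(b.mean(0)+.045*u))[:2]
    print(nm,'tool move',d@[np.cos(y),np.sin(y)],d@[np.sin(y),-np.cos(y)])
E
```

```text
holes [[ 0.4836 -0.2859  0.012 ]
 [ 0.4765 -0.1813  0.012 ]
 [ 0.6944 -0.1674  0.012 ]
 [ 0.7011 -0.2715  0.012 ]] [ 0.5889 -0.2265  0.012 ]
yaw 3.7281452121626457 len 0.21811946157547737
near edge mid [ 0.4697 -0.2342  0.012 ] pivot from edge [ 0.5595 -0.2284  0.012 ] from holes [ 0.559  -0.2285  0.012 ]
pivot [ 0.5598 -0.2287  0.076 ] nest(pivot) [ 0.6446 -0.2232  0.076 ] nest(holes) [ 0.6438 -0.2229  0.012 ]
filt near edge [[ 0.599  -0.2445  0.1549]
 [ 0.5973 -0.2137  0.1549]] ->centre [ 0.6431 -0.2261  0.1549] 0.030858114844937206
filt near edge [[ 0.5987 -0.2428  0.2749]
 [ 0.5974 -0.2193  0.2749]] ->centre [ 0.643  -0.2281  0.2749] 0.023516200195890364
filter yaw [np.float64(2.6309419420176807), np.float64(4.185920997119345)]
holes tool move -0.0008722330865456659 0.0031419405194418296
pivot tool move -0.0017122196019216849 0.0028802286227865978
```

>>> send_rows(series=[[-0.0012,0.005,0.01,0,0,-0.5,-1],[0,0,0.02,0,0,0,-1],[0,0,0.02,0,0,0,-1],[0,0,0.02,0,0,0,-1],[0,0,0,0,0,0,-1]])

```text
clock: 6.2
eef_pos: [0.6423, -0.2174, 0.3319]
eef_rot: [179.7, -0.4, -175.9]
force: [-1.4, -0.5, -2.6]
width: 0.0246
```

```bash
python3 - <<'E'
from h import *
np.set_printoptions(precision=4,suppress=True)
o=arm.observe();print(o['clock'],o['eef_pos'],o['eef_rot'],o['force'])
f=grab('wrist');g=grab('scene')
w=cv2.resize(f['img'][60:270,160:400],(400,350),interpolation=cv2.INTER_CUBIC)
s=cv2.resize(g['img'][150:290,130:290],(400,350),interpolation=cv2.INTER_CUBIC)
cv2.imwrite('pics/w3.png',np.hstack([w,s]))
E
```

```text
6.2 [ 0.6423 -0.2174  0.3319] [ 179.6949   -0.4309 -175.9384] [-1.4051 -0.5037 -2.6499]
```

View pics/w3.png

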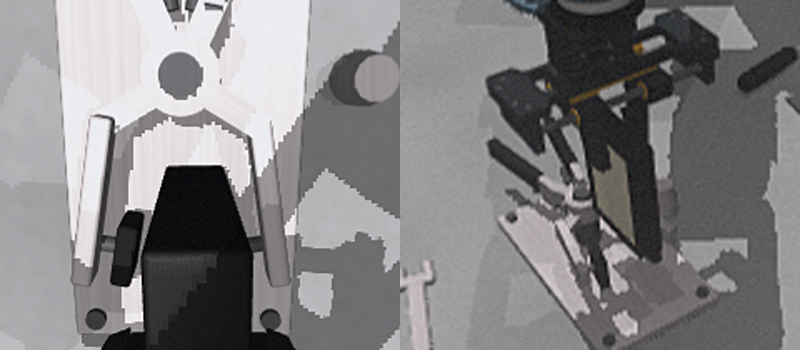

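The wrist view shows the filter off toward the +y jaw: the left-hand pad in the image is visible and the right-hand one is hidden. The measured y also changed by more than I commanded. I'll let it settle and measure again.

>>> send_rows(series=[[0,0,0,0,0,0,-1],[0,0,0,0,0,0,-1],[0,0,0,0,0,0,-1],[0,0,0,0,0,0,-1]])

```text
clock: 6.63
eef_pos: [0.6442, -0.2204, 0.339]
eef_rot: [-179.9, 0.1, -176.1]
force: [-0.4, 0.5, -1.3]
width: 0.0247
```

```bash
python3 - <<'E'
from h import *
np.set_printoptions(precision=4,suppress=True)
f=grab('wrist')
for i in range(4): o=arm.observe();print(o['clock'],o['eef_pos'],o['eef_rot'],o['force']) if i in(0,3) else None
cv2.imwrite('pics/w4.png',cv2.resize(f['img'][60:330,140:420],(800,600*270*800//(280*600)),interpolation=cv2.INTER_CUBIC)[:600])
E
```

```text
6.6833 [ 0.6441 -0.2205  0.3387] [-179.9531    0.0749 -176.0571] [ 0.4727 -0.8522 -0.6798]
6.6833 [ 0.6441 -0.2205  0.3387] [-179.9531    0.0749 -176.0571] [ 0.4727 -0.8522 -0.6798]
```

View pics/w4.png

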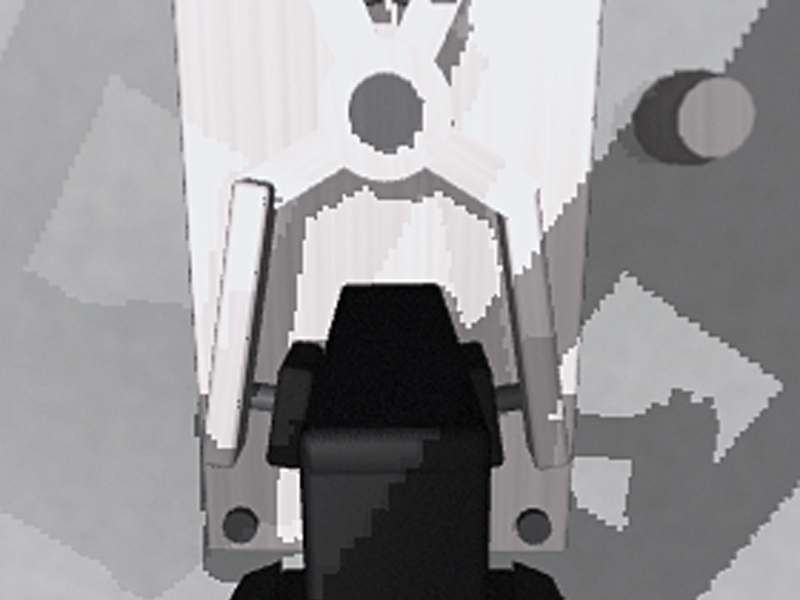

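Now settled: the filter sits between the pads almost symmetrically. The pivot is at (387,112), the far holes at (240,525) and (533,526), the filter bottom edge at (345–437, 284) and its top edge at (300–487, 432).

```bash
python3 - <<'E'
from h import *
np.set_printoptions(precision=4,suppress=True)
f=load('wrist');o=arm.observe()
P=lambda l,z: onz(f,np.array(l)*.35+[140,60],z)
p=P([(387,112)],.076)[0];h=P([(240,525),(533,526)],.012)
mid=h.mean(0);v=mid-p;yaw=np.arctan2(v[1],v[0]);print('pivot',p,'holes mid',mid,np.degrees(yaw))
e=h[1]-h[0];print('hole yaw',np.degrees(np.arctan2(-e[0],e[1])))
u=np.array([np.cos(np.radians(3.7)),np.sin(np.radians(3.7)),0])
zb=o['eef_pos'][2]-.2515
b=P([(345,284),(437,284)],zb);t=P([(300,432),(487,432)],zb+.12)
print('bottom',b,b.mean(0)+.045*u,'top',t,t.mean(0)+.045*u)
pn=P([(275,460),(502,460)],.07); print('pad outer ends z.07',pn,pn.mean(0)); print('nest',p+.085*u, 'tcp',o['eef_pos'])
E
```

```text
pivot [ 0.5597 -0.2289  0.076 ] holes mid [ 0.6986 -0.2205  0.012 ] 3.439571465374629
hole yaw 3.748579951142006
bottom [[ 0.601  -0.2365  0.0872]
 [ 0.5995 -0.2137  0.0872]] [ 0.6451 -0.2222  0.0872] top [[ 0.6007 -0.236   0.2072]
 [ 0.5991 -0.2123  0.2072]] [ 0.6448 -0.2212  0.2072]
pad outer ends z.07 [[ 0.6551 -0.2546  0.07  ]
 [ 0.6507 -0.1902  0.07  ]] [ 0.6529 -0.2224  0.07  ]
nest [ 0.6445 -0.2234  0.076 ] tcp [ 0.6441 -0.2205  0.3387]
```

>>> send_rows(series=[[0,-0.0015,0.006,0,0,0,-1],[0,0,0.015,0,0,0,-1],[0,0,0.018,0,0,0,-1],[0,0,0.015,0,0,0,-1],[0,0,0.01,0,0,0,-1],[0,0,0.004,0,0,0,-1],[0,0,0,0,0,0,-1],[0,0,0,0,0,0,-1]])

```text
clock: 7.35
eef_pos: [0.6442, -0.222, 0.2699]
eef_rot: [-180.0, 0.0, -176.1]
force: [-0.1, -0.5, -1.0]
width: 0.0248
```

>>> send_rows(series=[[0,0,0.003,0,0,0,-1],[0,0,0.002,0,0,0,-1],[0,0,0,0,0,0,-1],[0,0,0,0,0,0,-1]])

```text
clock: 7.68
eef_pos: [0.6441, -0.2219, 0.265]
eef_rot: [-180.0, 0.0, -176.0]
force: [0.0, 0.3, -1.2]
width: 0.0249
```

>>> send_rows(series=[[0,0,0.001,0,0,0,-1],[0,0,0.0005,0,0,0,-1],[0,0,0,0,0,0,-1],[0,0,0,0,0,0,-1]])

```text
clock: 8.02
eef_pos: [0.6443, -0.222, 0.2644]
eef_rot: [-180.0, 0.1, -176.1]
force: [-1.7, 0.6, 5.1]
width: 0.0247
```

The 5 N reading means the filter is on the plate. Releasing gently.

>>> send_rows(series=[[0,0,0,0,0,0,-0.4],[0,0,0,0,0,0,-0.3],[0,0,0,0,0,0,0],[0,0,0,0,0,0,0.1],[0,0,0,0,0,0,0.1],[0,0,0,0,0,0,0.1]])

```text
clock: 8.52
eef_pos: [0.644, -0.2218, 0.263]
eef_rot: [180.0, -0.0, -176.1]
force: [0.2, 0.1, -0.4]
width: 0.0488
```

>>> send_rows(series=[[0,0,-0.01,0,0,0,0.1],[0,0,-0.02,0,0,0,0.1],[0,0,-0.03,0,0,0,1],[0,0,-0.03,0,0,0,1],[0,0,-0.03,0,0,0,1],[0.02,0,-0.02,0,0,0,1],[0.03,0,0,0,0,0,1],[0.03,0,0,0,0,0,1]])

```text
clock: 9.18
eef_pos: [0.5639, -0.2274, 0.4062]
eef_rot: [-179.8, 0.2, -176.0]
force: [0.4, 0.2, -1.1]
width: 0.0866
```

>>> send_rows(series=[[0.03,0,0,0,0,0,1],[0.03,0,0,0,0,0,1],[0.03,0,0,0,0,0,1],[0.02,0,0,0,0,0,1],[0,0,0,0,0,0,1],[0,0,0,0,0,0,1],[0,0,0,0,0,0,1]])

```text
clock: 9.77
eef_pos: [0.4551, -0.2351, 0.4041]
eef_rot: [-179.9, 0.1, -176.1]
force: [0.1, -0.2, -0.2]
width: 0.0882
```

```bash
python3 - <<'E'
from h import *
np.set_printoptions(precision=4,suppress=True)
o=arm.observe();print(o['clock'],o['eef_pos'],o['eef_rot'],o['force'])
f=grab('wrist')
cv2.imwrite('pics/w5.png',cv2.resize(f['img'],(800,600),interpolation=cv2.INTER_CUBIC))
E
```

```text
9.7667 [ 0.4551 -0.2351  0.4041] [-179.9392    0.0917 -176.0662] [ 0.0714 -0.1781 -0.1999]
```

View pics/w5.png

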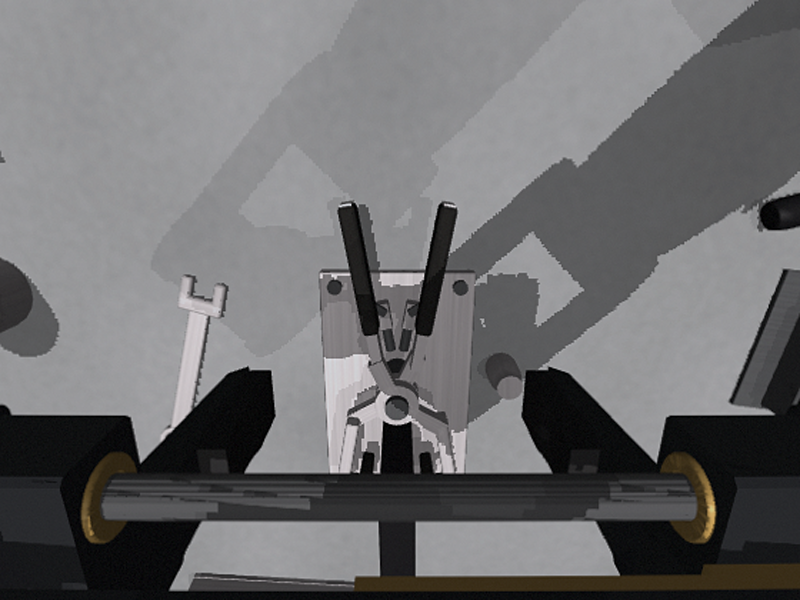

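The filter stands clear of the pads. The handle tips are at (347,204) and (446,204), and the pivot is at (397,406).

```bash
python3 - <<'E'
from h import *
np.set_printoptions(precision=4,suppress=True)
f=load('wrist');o=arm.observe()
P=lambda l,z: onz(f,np.array(l)*.7,z)
p=P([(397,406)],.076)[0];t=P([(340,205),(457,205)],.07);g=P([(371,334),(423,334)],.07)
print('pivot',p,'tips',t,t.mean(0),'front ends',g,g.mean(0))
v=p-t.mean(0);yaw=np.arctan2(v[1],v[0]);print(np.degrees(yaw))
u=np.array([np.cos(np.radians(3.7)),np.sin(np.radians(3.7)),0])
q=p-.108*u;print('target',q);y=np.radians(o['eef_rot'][2]);d=(q-o['eef_pos'])[:2]
print('tool',d@[np.cos(y),np.sin(y)],d@[np.sin(y),-np.cos(y)],'down',o['eef_pos'][2]-.147-.059)
E
```

```text
pivot [ 0.5567 -0.2294  0.076 ] tips [[ 0.4116 -0.2772  0.07  ]
 [ 0.4063 -0.1997  0.07  ]] [ 0.409  -0.2384  0.07  ] front ends [[ 0.5024 -0.252   0.07  ]
 [ 0.4998 -0.2143  0.07  ]] [ 0.5011 -0.2332  0.07  ]
3.508918126696092
target [ 0.449  -0.2363  0.076 ]
tool 0.006452950546995607 -0.0008631686505265472 down 0.19783442628426412
```

>>> send_rows(series=[[0.0045,-0.001,0.01,0,0,0,1],[0,0,0.03,0,0,0,1],[0,0,0.03,0,0,0,1],[0,0,0.03,0,0,0,1],[0,0,0.02,0,0,0,1],[0,0,0,0,0,0,1],[0,0,0,0,0,0,1]])

```text
clock: 10.4
eef_pos: [0.4499, -0.2358, 0.2817]
eef_rot: [179.8, -0.2, -176.0]
force: [-0.4, 0.1, 1.3]
width: 0.0882
```

>>> send_rows(series=[[0,0,0.015,0,0,0,1],[0,0,0.02,0,0,0,1],[0,0,0.02,0,0,0,1],[0,0,0.015,0,0,0,1],[0,0,0.008,0,0,0,1],[0,0,0,0,0,0,1],[0,0,0,0,0,0,1]])

```text
clock: 10.98
eef_pos: [0.4507, -0.2367, 0.2063]
eef_rot: [-179.9, 0.1, -176.0]
force: [-0.4, -0.3, -0.5]
width: 0.0885
```

>>> send_rows(series=[[0,0,0,0,0,0,0.65],[0,0,0,0,0,0,0.5],[0,0,0,0,0,0,0.42],[0,0,0,0,0,0,0.34],[0,0,0,0,0,0,0.26],[0,0,0,0,0,0,0.18],[0,0,0,0,0,0,0.1],[0,0,0,0,0,0,0.02]])

```text
clock: 11.65
eef_pos: [0.4494, -0.2363, 0.2055]
eef_rot: [180.0, -0.1, -176.0]
force: [-4.2, 0.2, 2.0]
width: 0.0452
```

>>> send_rows(series=[[0,0,0,0,0,0,-0.06],[0,0,0,0,0,0,-0.14],[0,0,0,0,0,0,-0.22],[0,0,0,0,0,0,-0.3],[0,0,0,0,0,0,-0.4],[0,0,0,0,0,0,-0.4],[0,0,0,0,0,0,-0.4],[0,0,0,0,0,0,-0.4]])

```text
clock: 12.32
eef_pos: [0.4504, -0.2365, 0.2054]
eef_rot: [-180.0, 0.1, -176.1]
force: [1.3, -0.7, -0.5]
width: 0.0291
```

The opening stopped at 29 mm, which matches the locked handle span of about 30 mm. I'll squeeze briefly at full command, then release and lift.

>>> send_rows(series=[[0,0,0,0,0,0,-1],[0,0,0,0,0,0,-1],[0,0,0,0,0,0,-1],[0,0,0,0,0,0,0],[0,0,0,0,0,0,0.6],[0,0,0,0,0,0,0.6],[0,0,0,0,0,0,0.6],[0,0,0,0,0,0,0.6]])

```text
clock: 12.98
eef_pos: [0.4499, -0.2361, 0.2051]
eef_rot: [180.0, -0.0, -176.1]
force: [-0.2, 0.2, 0.6]
width: 0.0602
```

>>> send_rows(series=[[0,0,-0.01,0,0,0,0.6],[0,0,-0.025,0,0,0,0.6],[0,0,-0.03,0,0,0,0.6],[0,0,-0.03,0,0,0,0.6],[0,0,-0.03,0,0,0,0.6],[0,0,-0.03,0,0,0,0.6],[0,0,-0.025,0,0,0,0.6],[0,0,-0.02,0,0,0,0.6]])

```text
clock: 13.65
eef_pos: [0.45, -0.2362, 0.4086]
eef_rot: [-179.9, 0.1, -176.0]
force: [-0.1, 0.2, 0.1]
width: 0.0705
```

>>> send_rows(series=[[0,0,0,0,0,0,0.6],[0,0,0,0,0,0,0.6],[0,0,0,0,0,0,0.6],[0,0,0,0,0,0,0.6]])

```text
clock: 13.98
eef_pos: [0.4496, -0.2359, 0.4036]
eef_rot: [179.9, -0.1, -176.1]
force: [0.0, -0.4, -0.3]
width: 0.0707
```

```bash
python3 - <<'E'
from h import *
np.set_printoptions(precision=4,suppress=True)
o=arm.observe();print(o['clock'],o['eef_pos'],o['force'],o['width'])
f=grab('wrist');g=grab('scene')
w=cv2.resize(f['img'][100:400,130:430],(400,400),interpolation=cv2.INTER_CUBIC)
s=cv2.resize(g['img'][120:300,150:330],(400,400),interpolation=cv2.INTER_CUBIC)
cv2.imwrite('pics/w6.png',np.hstack([w,s]))
E
```

```text
13.9833 [ 0.4496 -0.2359  0.4036] [ 0.0426 -0.3765 -0.3496] 0.07074880626515342
```

View pics/w6.png

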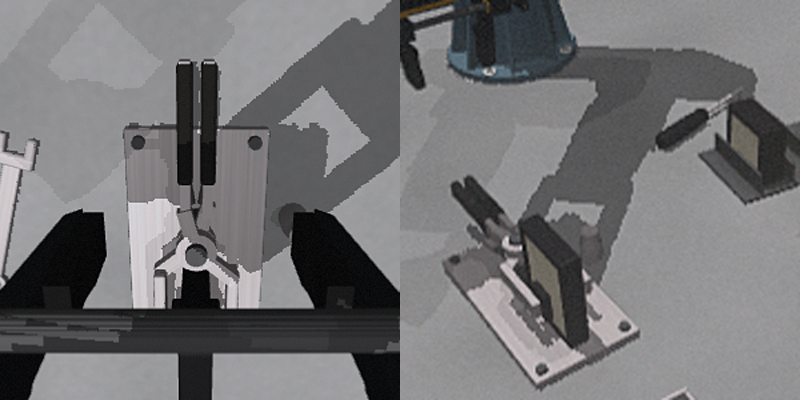

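With the gripper away, the handles stay parallel and closed at (184,120) and (209,120). In the scene view the filter stands upright between the pads at (553,280), and the thick filter is still in the rack. Handing in.

```bash
python3 -c "
from plant import arm
print(arm.job_done(), arm.observe()['clock'])"
```

```text
the job is handed in; nothing more can be done
the job is handed in; nothing more can be done
```

The thin filter is out of the rack and clamped upright on the base plate. The clamp stayed shut when I let go, and I handed the job in at about 14 s on the robot's clock.

- **Placing:** The gripper was about 2 mm from the measured nest point when I let go. The filter was aligned to within about half a degree of the clamp and touched the plate with about 5 N.
- **Locking:** Squeezing both grips took the gripper opening down to 29 mm, matching the 30 mm given for locked handles. After release and lift-off, the pictures showed the handles still closed and parallel, the filter upright between the pads, and the thick filter still in the rack.
- **One disagreement:** On the way down the measured position read about 11 mm sideways for a 5 mm command. The arm had not settled; I waited, measured again and corrected 1.5 mm before lowering.
- **Not checked directly:** I did not measure the pad forces, the exact handle angles, or the filter's position after the clamp closed. I also did not check every bench item against its starting place.

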